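# Ease the ratchet press off by one notch

## Robot

A 6-joint arm with a two-finger parallel gripper is mounted at the origin on a cart in front of the work surface, level with it; the furniture and walls round the work are solid. World frame = base frame: x ahead of the robot, y to its left, z up, the work surface at z = 0. Lengths are in m, angles in rad, forces in N, time in s.
With the tool pointing down it reaches from about 0.275 to 0.825 m from the base axis. Payload 5.2 kg.
Tool frame: the origin (TCP) lies at the very end of the fingers, on their centre line; the grasp point (between the pads) lies 19 mm behind it (robot.pinch_z is the distance from the TCP to the grasp point, in m); z points along the fingers, y is the line along which they close (so a half turn about z gives the same grasp; the last joint's range is limited). The gripper opens to 93 mm and grips with 3 to 60 N. Pads are 15 mm wide; open, the fingers measure 128 mm over their backs; the gripper's body (75 mm by 188 mm) begins 65 mm behind the grasp point.
Start: joints at [1.109, 0.259, 1.535, -0, 1.348, -0.203], TCP at [0.141, 0.532, 0.219] pointing down, gripper open.
Joint ranges: [-3.14, 3.14], [-0.91, 2.08], [0.19, 2.58], [-1.22, 4.36], [0.22, 2.71], [-3.12, 3.12]. Speed limits (rad/s): [2.57, 2.57, 3.14, 3.14, 3.14, 3.14].

## Interface

Orientations are given as a unit quaternion [x, y, z, w].
In Python, from rig import robot gives the robot as it stands. The module is installed in compiled form; this text tells all that it offers.
- The arm moves only by the shell command python3 -m crank 'ROWS' [FORCE]. ROWS is JSON, a list of rows, each a list of 5 numbers: the closure in counts, from 0 (fully open) to 255 (shut), then the shift along the tool's x, y, z in cm, then the turn about the tool's z in rad. A call has exactly 10 rows; each row is the pose to reach, as a shift and turn from the pose commanded when the call began, along the tool's axes at that moment; what a row does not reach only later rows make up. A row lasts 1/8 s, in which the tool goes at most 62.5 mm and 10.7 degrees, less where a joint would pass 70% of its speed; a pose out of reach is approached as far as the arm can. A call with a gripper value outside its range is refused whole. The fingers move at their own pace and stop on an object; FORCE is the grip in N (left out, the last holds). Time passes only in rows, so rows that repeat a pose let the fingers close, or fill a call up. It gives the time, the measured TCP pose, the force, the opening and the grip force at its end, in the units of the state.
- robot.read_state(): the state, without advancing time (a new reading comes with each control period).
- robot.snapshot(name): name is "scene" or "top" or "wrist"; returns the picture (420x560x3 uint8, red, green, blue); there is no depth.
- robot.camera_info(name): a dict with "mtx" (3x3 intrinsics, pixels), "view" (4x4, takes a point from world to camera coordinates). Camera axes: x right, y up, looking along -z (the intrinsics and any distortion apply to the point x, -y, -z); pixel columns grow to the right and rows downward; lengths in m; the calibration is good to about 2 mm. A picture is of the moment at which its call begins: read the wrist's pose just before it. camera_info takes no time and is no camera call; for the wrist camera it gives the pose at the moment of the call.
- robot.close_job(): hands the job in; it is judged then, once.
Trained networks look in the newest picture that a camera, given by its name, has taken for a name from the list of things; names that differ only in an ending like _2 or _b are one class to them, and where a whole thing is asked for, a point or a joint stands for the part that bears it (a point fixed in the world has none). Each returns a list of dicts, best first, with "confidence" (0 to 1); they miss things now and then, are a little off and sometimes report something else, mostly with a low value. They report only what shows in the picture. A call takes as long as a camera call. They do not tell look-alikes from the thing itself.
- robot.search_frame(camera, label): "at" ([x, y, z] in m, in the coordinates of the camera as it stood for that picture, good to about 4 mm: the middle of the surface that is visible of it).
- robot.mark_of(camera, label): "at" ([x, y, z] in m, in the coordinates of the camera as it stood for that picture, good to about 4 mm: a listed point, or the origin of a listed thing).
The state is a dict: "time": time; "joint_pos": joint angles; "joint_vel": joint speeds; "tau": joint torques, N m; "eef_pos": TCP position; "ee_rot": TCP orientation; "force": force on the tool from outside, world axes, zero at the start; "ft_torque": the same for the moment, N m; "gripper_width": finger opening in m; "grasp_force": force on a finger pad.
Only numpy, scipy, OpenCV 4.12 (cv2) and the standard library are available. Lean on these libraries where they do the work, as an engineer would, in place of code of your own. Each camera call takes 0.05 s, during which the arm holds its last target. There are 200 camera calls.

## Task

The small green press squeezes the blank flange on its anvil one notch too hard: ease it by exactly one notch. Using fingertips only and gripping nothing, gently flip the pawl up by its red-ball lever until it stays lying back on its stop, push the upper black-ball spoke so that the ratchet wheel turns back one notch (top of the wheel towards the pawl, the ram rises), then flip the pawl down again so that it drops fully into the next notch and holds. Never slacken the press so far that the pad leaves the flange, and leave the flange and the things round the press where they are.

Things in the scene. Friction and masses are not known exactly. Their poses are not given: they have to be found in the camera images.
- press: Small green rack-and-pinion press, fixed; base 125x165x20 mm. Origin on the worktop under the wheel's axis, in the plane of its teeth; z up, x along the axis away from the robot, y left, from wheel to pawl. All offsets are in this frame. Head and column (192 mm high) lie behind the teeth, x > 8 mm; the steel ram bar stands 211 mm high (216 eased) at x 25..49, y -32..-10 mm.
- pawl_ball (a point): Centre of the red ball (20 mm diameter) on the pawl's lever (9 mm rod, plane x = 0), 50 mm from the pivot. Pawl engaged: 9 mm to the -y side of the pivot, 233 mm above the worktop; pawl lying back: 26 mm to the +y side of the pivot, 227 mm high. A finger has 54 mm between the ball of the engaged pawl and the upper spoke's ball; on its +y side all is free.
- pawl_pivot (a point): The pawl's pivot pin (along x), on the press at x = 0, y = +52 mm, 184 mm above the worktop; fixed parts near it in the pawl's plane reach 195 mm. The pawl's arm and nose (10 mm thick, x -5 to +5 mm) run 48 mm from it to -y, top at 197 mm while engaged, and rise behind a finger that pushes the ball to +y: fingertips at 210 to 215 mm height clear them.
- pawl (a joint): Turn of the pawl, rad: about 0 engaged (nose down in a notch, within 0.03), 0.72 lying back on its stop. It swings freely (under 2 N at the ball): pushing the ball to +y lifts the nose; past about 0.45 the pawl falls back on its stop and stays by its own weight; pushed to -y below about 0.3 it falls onto the wheel by itself.
- wheel_hub (a point): Centre of the spoke hub on the wheel's axis, 150 mm above the worktop, x = -30 mm (plane of the spokes). The steel ratchet wheel on the same axis at x = 0 is 76 mm over its 12 saw teeth, 10 mm thick, teeth 7 mm deep.
- spoke_ball (a point): Centre of the black ball (22 mm diameter) on the upper of three spokes (9 mm rods), 75 mm from the wheel's axis, at x = -30 mm. At the start 218 mm above the worktop, about 32 mm to the -y side of the hub; one notch (30 degrees) back it is about 7 mm to the +y side of the hub, 225 mm high. Push it to +y; its -y side is free. The other two balls are below.
- pad: Round pressure pad under the ram, 40 mm in diameter, on a spring; origin at the centre of its lower face. It presses on the flange with about 8 N at the start, 3 N after one notch, and leaves it after 0.8 rad of the wheel.
- flange: Loose steel blank flange, 70 mm in diameter, 13 mm thick, clamped under the pad on the anvil (its underside 32 mm above the worktop); origin at the centre of its underside. (A like one lies on the worktop at the right, unused.)
- spare_spanner: Loose steel spanner, 28 x 150 x 8 mm, lying to the left of the press; bystander.
- kapton_roll: Loose amber tape roll, 64 mm in diameter, 13 mm high, lying to the right of the press; bystander.
- vial_1: Loose sample vial with black cap, 19 mm in diameter, 58 mm high, standing in front of the press; origin under its centre; bystander.
- wheel (a joint): Turn of the ratchet wheel, rad, growing as it turns back (top to +y, ram up 10 mm per rad); within 0.06 of 0 at the start; a notch is 0.524. Friction holds it where it is left; it takes about 4 N at the ball. Best at 0.40 to 0.55 when the pawl drops (beyond 0.57 the pawl lands in the notch after; less, and it sits part-way up a tooth's back). Against the engaged pawl it stops at 0.57.
Not all that is in view belongs to the job. Of the things that look like the press, the largest one is meant.

How it is judged:
On the way, in this order (a step that is already met when the one before it is completed fails the run):
1. the pawl is lifted and lies back on its stop, the wheel still in its first notch (value of joint pawl above 0.63 rad and value of joint wheel below 0.13 rad), for 0.2 s.
2. the wheel is pushed back with the pawl clear of the teeth (value of joint pawl above 0.4 rad and value of joint wheel above 0.25 rad), for 0.1 s.
At the end, for the whole second after the job is handed in: The wheel stands one notch back (0.36 to 0.61 rad), the pawl is fully down in that notch (under 0.09 rad), both are at rest; the pad still presses on the flange (over 0.5 N), which has moved less than 5 mm; spanner, tape roll and vial have moved less than 15 mm (value of joint wheel between 0.36 and 0.61 rad and value of joint pawl below 0.09 rad and velocity of joint pawl between -0.1 and 0.1 rad/s and velocity of joint wheel between -0.1 and 0.1 rad/s and contact force between pad and flange above 0.5 N and distance of flange from where it was at the start of the episode below 0.005 m and distance of each of spare_spanner, kapton_roll, vial_1 from where it was at the start of the episode below 0.015 m); the robot touches nothing.
It fails at once if the press is slackened so far that the pad leaves the flange (value of joint wheel above 0.76 rad).
It fails at once if the pawl is forced instead of flipped gently (over 20 N) (contact force between the fingers and pawl above 20 N).
It fails at once if a ball is gripped between the fingers instead of pushed ((distance between the grasp point and pawl_ball below 0.015 m and contact force between the fingers and pawl above 0.3 N) or (distance between the grasp point and spoke_ball below 0.015 m and contact force between the fingers and wheel above 0.3 N)).
It fails at once if the flange is moved, lifted or touched (distance of flange from where it was at the start of the episode above 0.008 m or contact force between the fingers and flange above 1 N).
It fails at once if the spanner, tape roll or vial is knocked, lifted or carried away (distance of any of spare_spanner, kapton_roll, vial_1 from where it was at the start of the episode above 0.02 m).
It also fails if it takes over 51 s, if anything falls off the work surface, if the arm or the gripper's body presses on something with over 40 N, if the wrist force passes 120 N, or if a joint passes its speed limit or range.

## Working session

There is one attempt and no reset: what is moved stays moved. The work goes in short steps, Python scripts to look and compute and a shell command to move; the robot and the scene stay as the last step left them, time stands still between calls to the robot, and variables do not carry over. Pictures are saved under pics/ and viewed, at most 10 in all, crops included, and the job is handed in when it is done.

```bash
mkdir -p pics; cat > h.py <<'E'
import numpy as np, cv2
from rig import robot
from scipy.spatial.transform import Rotation as R
def w(cam,p,V=None):
    V=np.array(robot.camera_info(cam)["view"]) if V is None else V
    return (np.linalg.inv(V)@np.r_[p,1])[:3]
def px(cam,P):
    i=robot.camera_info(cam);c=np.array(i["view"])@np.r_[P,1];m=np.array(i["mtx"])@[c[0],-c[1],-c[2]];return m[:2]/m[2]
E
python3 - <<'E'
from h import *
ims=[]
for c in ("scene","top"):
    im=robot.snapshot(c); cv2.imwrite(f"pics/{c}0.png",im[...,::-1])
    V=np.array(robot.camera_info(c)["view"])
    for l in ["press","pawl_ball","pawl_pivot","wheel_hub","spoke_ball","vial_1","kapton_roll","spare_spanner"]:
        for d in robot.mark_of(c,l)[:3]:
            P=w(c,d["at"],V); print(c,l,round(d["confidence"],2),P.round(3),px(c,P).round())
s=robot.read_state();print(s["eef_pos"],s["ee_rot"],s["time"],s["force"])
E
```

```text
scene press 0.93 [0.505 0.198 0.001] [254. 211.]
scene press 0.84 [ 0.302  0.177 -0.002] [216. 275.]
scene press 0.63 [ 0.334 -0.131 -0.003] [341. 328.]
scene pawl_ball 0.65 [ 0.338 -0.102  0.163] [341. 286.]
scene pawl_ball 0.55 [0.304 0.207 0.163] [195. 230.]
scene pawl_ball 0.53 [0.506 0.243 0.23 ] [233. 140.]
scene pawl_pivot 0.84 [0.302 0.214 0.128] [195. 238.]
scene pawl_pivot 0.74 [ 0.339 -0.091  0.129] [333. 291.]
scene pawl_pivot 0.69 [0.511 0.251 0.181] [233. 154.]
scene wheel_hub 0.83 [ 0.311 -0.127  0.107] [342. 316.]
scene wheel_hub 0.79 [0.478 0.2   0.148] [245. 180.]
scene wheel_hub 0.67 [0.278 0.178 0.106] [203. 259.]
scene spoke_ball 0.87 [ 0.305 -0.144  0.153] [354. 314.]
scene spoke_ball 0.84 [0.276 0.156 0.152] [208. 253.]
scene spoke_ball 0.8 [0.469 0.169 0.216] [253. 168.]
scene vial_1 0.53 [ 0.418  0.267 -0.003] [214. 224.]
scene kapton_roll 0.76 [0.469 0.085 0.   ] [285. 239.]
top press 0.78 [0.299 0.17  0.001] [270. 269.]
top press 0.77 [ 0.327 -0.133 -0.002] [389. 255.]
top press 0.68 [0.499 0.205 0.005] [255. 190.]
top pawl_ball 0.66 [ 0.333 -0.102  0.166] 
[... 180 characters left out ...]
 0.9 [ 0.338 -0.098  0.133] [386. 254.]
top pawl_pivot 0.88 [0.509 0.248 0.185] [226. 179.]
top wheel_hub 0.98 [0.479 0.2   0.151] [251. 194.]
top wheel_hub 0.66 [0.276 0.175 0.107] [265. 283.]
top wheel_hub 0.65 [ 0.305 -0.128  0.109] [397. 268.]
top spoke_ball 0.9 [0.469 0.166 0.22 ] [264. 196.]
top spoke_ball 0.53 [0.275 0.155 0.156] [273. 286.]
top vial_1 0.63 [0.42  0.268 0.001] [231. 222.]
top kapton_roll 0.84 [ 0.466  0.084 -0.   ] [302. 202.]
top kapton_roll 0.17 [0.505 0.25  0.184] [226. 181.]
top spare_spanner 0.7 [0.51  0.341 0.001] [202. 187.]
[0.14075149 0.53170019 0.21867044] [1.29054645e-01 9.91637483e-01 2.50022368e-05 2.98496124e-06] 0.9 [ 0.28090827 -0.62310423 -0.79396115]
```

```bash
python3 - <<'E'
import cv2
a=cv2.imread("pics/scene0.png"); cv2.imwrite("pics/crop0.png",cv2.resize(a[100:350,140:400],None,fx=2.3,fy=2.3,interpolation=cv2.INTER_CUBIC))
E
```

```text
(no output)
```

View pics/crop0.png

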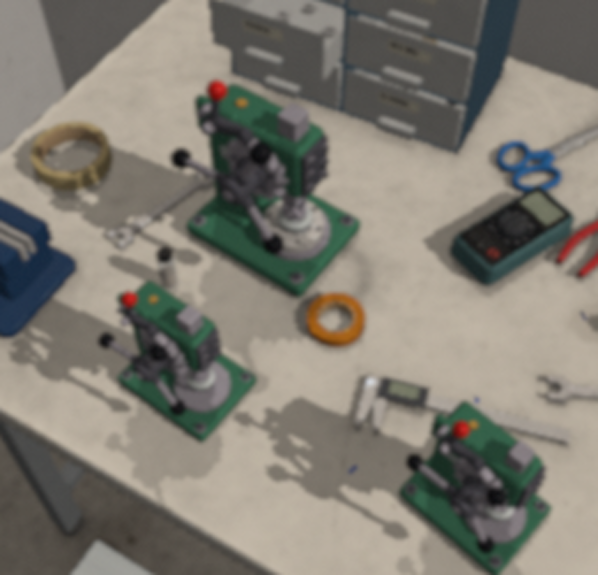

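View pics/top0.png

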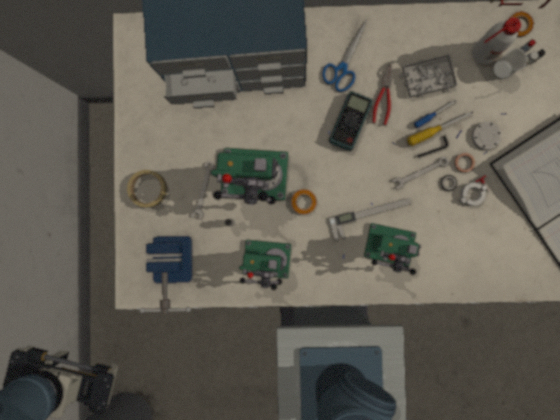

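The three presses in the scene picture are at (254,211), (216,275) and (341,328). The one at (254,211) is clearly the largest, and its ball heights of 0.23 and 0.218 m match the text, so that is the press meant. The vial, at about (213,215), and the tape roll, at about (285,239), stand in front of it and to its right.

```bash
cat >> h.py <<'E'
from scipy.optimize import least_squares
M={"press":(0,0,0),"pawl_ball":(0,.043,.233),"pawl_pivot":(0,.052,.184),"wheel_hub":(-.03,0,.15),"spoke_ball":(-.03,-.032,.218)}
def fit(obs):
    def f(q):
        r=[]
        for l,P in obs:
            m=np.array(M[l]); r.append(R.from_euler("z",q[2]).apply(m)[:2]+q[:2]-P[:2])
        return np.ravel(r)/.003
    s=least_squares(f,[.503,.2,0],loss="soft_l1"); return s.x,np.linalg.norm((f(s.x)*3).reshape(-1,2),axis=1)
def look(cam,labels,near=(.503,.2),n=1):
    o=[]
    for k in range(n):
        robot.snapshot(cam);V=np.array(robot.camera_info(cam)["view"])
        for l in labels:
            for d in robot.mark_of(cam,l):
                P=w(cam,d["at"],V)
                if np.hypot(*(P[:2]-near))<.1: o.append((l,P));break
    return o
def plan(q,target):  # target TCP in press frame (m) + yaw aligned with press; prints tool-frame shift
    s=robot.read_state();Rt=R.from_quat(s["ee_rot"])
    T=R.from_euler("z",q[2]).apply(target)+[q[0],q[1],0]
    d=Rt.inv().apply(T-s["eef_pos"])*100
    y=Rt.apply([0,1,0]);yaw=np.arctan2(-y[0],y[1])
    t=-(q[2]-yaw); t=(t+np.pi/2)%np.pi-np.pi/2
    print("T",T.round(4),"shift cm",d.round(2),"turn",round(t,3),"F",np.round(s["force"],1),"t",s["time"],"w",s["gripper_width"])
E
python3 - <<'E'
from h import *
o=look("scene",M,n=2)+look("top",M,n=2)
q,r=fit(o);print(q.round(4));print([(l,P.round(3),round(e,1)) for (l,P),e in zip(o,r)])
plan(q,[0,.005,.32])
E
```

```text
[ 0.5027  0.1977 -0.1101]
[('press', array([0.504, 0.198, 0.001]), np.float64(1.1)), ('pawl_ball', array([0.508, 0.246, 0.234]), np.float64(5.7)), ('pawl_pivot', array([0.51 , 0.249, 0.182]), np.float64(1.2)), ('wheel_hub', array([0.472, 0.201, 0.149]), np.float64(1.1)), ('spoke_ball', array([0.465, 0.171, 0.217]), np.float64(4.5)), ('press', array([ 0.503,  0.195, -0.   ]), np.float64(2.4)), ('pawl_ball', array([0.509, 0.244, 0.23 ]), np.float64(3.5)), ('pawl_pivot', array([0.507, 0.252, 0.179]), np.float64(3.1)), ('wheel_hub', array([0.475, 0.2  , 0.147]), np.float64(2.4)), ('spoke_ball', array([0.47 , 0.17 , 0.212]), np.float64(0.7)), ('press', array([0.499, 0.205, 0.005]), np.float64(8.4)), ('pawl_ball', array([0.507, 0.24 , 0.232]), np.float64(0.9)), ('pawl_pivot', array([0.51 , 0.247, 0.185]), np.float64(3.0)), ('wheel_hub', array([0.475, 0.197, 0.155]), np.float64(4.5)), ('spoke_ball', array([0.47 , 0.166, 0.221]), np.float64(3.4)), ('press', array([0.502, 0.2  , 0.006]), np.float64(2.5)), ('pawl_ball', array([0.467, 0.166, 0.217]), np.float64(85.1)), ('pawl_pivot', array([0.51 , 0.25 , 0.183]), np.float64(1.7)), ('wheel_hub', array([0.475, 0.199, 0.151]), np.float64(2.7)), ('spoke_ball', array([0.466, 0.169, 0.219]), np.float64(3.3))]
T [0.5032 0.2027 0.32  ] shift cm [-43.46 -22.53 -10.14] turn -0.149 F [-0.4  0.5 -0.4] t 2.1 w 0.09276982562380072
```

```bash
python3 -m crank '[[255,-2,-1,-6,-0.05],[255,-6,-3,-10,-0.1],[255,-11,-6,-10,-0.15],[255,-16,-8.5,-10,-0.15],[255,-21,-11,-10,-0.15],[255,-26,-13.5,-10,-0.15],[255,-31,-16,-10,-0.15],[255,-36,-18.7,-10,-0.15],[255,-40,-21,-10,-0.15],[255,-43.5,-22.5,-10,-0.15]]' 10; python3 - <<'E'
from h import *
im=robot.snapshot("wrist");cv2.imwrite("pics/wrist1.png",im[...,::-1])
o=look("wrist",M,n=2)
for l,P in o: print(l,P.round(4))
q,r=fit(o+look("scene",M)+look("top",M));print(q.round(4),r.round(1))
E
```

```text
time: 3.35
eef_pos: [0.5049, 0.2012, 0.3187]
ee_rot: [0.055, 0.998, -0.0, 0.0]
force: [-0.0, 0.9, 0.2]
gripper_width: 0.001
grasp_force: 0.0
press [ 0.5032  0.2027 -0.0007]
pawl_ball [0.5081 0.2485 0.2313]
pawl_pivot [0.5053 0.2538 0.1842]
spoke_ball [0.4732 0.1686 0.2161]
press [0.506  0.2005 0.0033]
pawl_ball [0.5124 0.2477 0.2309]
pawl_pivot [0.5046 0.2515 0.189 ]
wheel_hub [0.4778 0.2047 0.1521]
spoke_ball [0.4749 0.1717 0.2173]
[ 0.5045  0.2007 -0.0634] [2.3 5.  2.8 2.2 1.5 6.6 3.4 3.9 2.5 1.8 1.1 1.3 4.4 6.3 6.6 4.4 4.2 7.3]
```

View pics/wrist1.png

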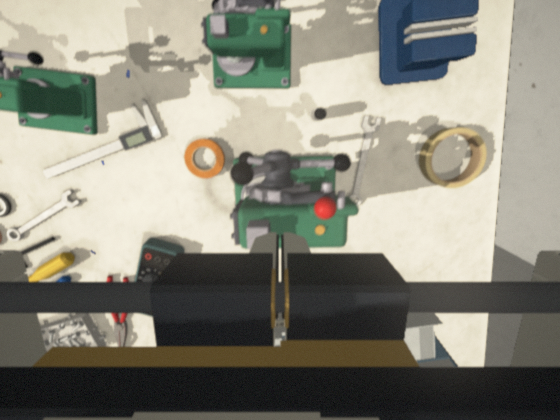

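Red ball is at (326,208), the upper black ball at (241,173), and the fingertips at about (280,240). Now for pixel-accurate rays to both balls.

```bash
cat >> h.py <<'E'
def ray(cam,u,v,z):
    i=robot.camera_info(cam);V=np.linalg.inv(np.array(i["view"]));k=np.linalg.inv(np.array(i["mtx"]))@[u,v,1]
    d=V[:3,:3]@[k[0],-k[1],-k[2]];c=V[:3,3];return c+d*(z-c[2])/d[2]
def red(cam,near,im=None,rad=30):
    im=robot.snapshot(cam) if im is None else im
    hsv=cv2.cvtColor(im,cv2.COLOR_RGB2HSV)
    m=(((hsv[...,0]<6)|(hsv[...,0]>174))&(hsv[...,1]>150)&(hsv[...,2]>60)).astype(np.uint8)
    yy,xx=np.nonzero(m);k=np.hypot(xx-near[0],yy-near[1])<rad
    xx,yy=xx[k],yy[k]
    return np.array([(xx.min()+xx.max())/2,(yy.min()+yy.max())/2]),k.sum(),im
E
python3 - <<'E'
from h import *
for c,n in (("wrist",(326,208)),("scene",px("scene",[.508,.244,.233])),("top",px("top",[.508,.244,.233]))):
    p,k,im=red(c,n,rad=30 if c=="wrist" else 14);print(c,p,k,ray(c,*p,.233).round(4))
    if c=="wrist":
        g=cv2.cvtColor(im,cv2.COLOR_RGB2GRAY);H=cv2.HoughCircles(cv2.medianBlur(g,3)[130:200,210:370].copy(),cv2.HOUGH_GRADIENT,1,8,param1=80,param2=10,minRadius=7,maxRadius=14)
        for h in H[0][:5]: print(h+[210,130,0],ray(c,h[0]+210,h[1]+130,.218).round(4))
        cv2.imwrite("pics/wc.png",cv2.resize(im[120:260,200:380,::-1],None,fx=4,fy=4,interpolation=cv2.INTER_CUBIC))
E
```

```text
wrist [324. 208.] 346 [0.5081 0.2429 0.233 ]
[240.5        173.5         12.19999981] [0.4712 0.1705 0.218 ]
[340.5        162.5          8.80000019] [0.471  0.2628 0.218 ]
[341.5        184.5         13.39999962] [0.4916 0.2626 0.218 ]
[300.5        188.5          9.60000038] [0.4912 0.2243 0.218 ]
[252.5        170.5         13.39999962] [0.4696 0.1819 0.218 ]
scene [234.5 139.5] 47 [0.5071 0.2401 0.233 ]Traceback (most recent call last):
  File "<stdin>", line 3, in <module>
  File "h.py", line 43, in red
    return np.array([(xx.min()+xx.max())/2,(yy.min()+yy.max())/2]),k.sum(),im
                      ~~~~~~^^
    return umr_minimum(a, axis, None, out, keepdims, initial, where)
ValueError: zero-size array to reduction operation minimum which has no identity
```

View pics/wc.png

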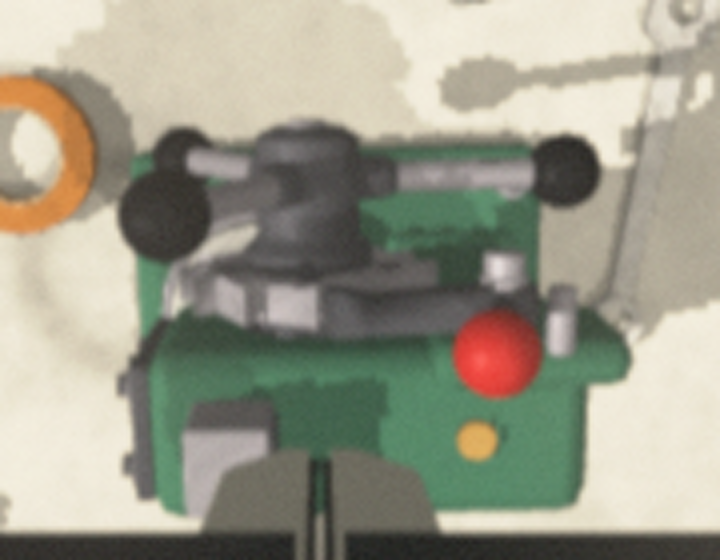

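```bash
echo 'q=[.504,.1998,-.085]' >> h.py; python3 - <<'E'
from h import *
plan(q,[0,.003,.2125]);plan(q,[0,.044,.2125])
E
```

```text
T [0.5043 0.2028 0.2125] shift cm [-0.06  0.   10.61] turn -0.024 F [-0.7  0.7  0.3] t 4.75 w 0.0005832105648889112
T [0.5077 0.2436 0.2125] shift cm [ 0.04  4.1  10.61] turn -0.024 F [-0.7  0.7  0.3] t 4.75 w 0.0005832105648889112
```

```bash
python3 -m crank '[[255,-0.1,0,3,-0.02],[255,-0.1,0,6,-0.02],[255,-0.1,0,8.5,-0.02],[255,-0.1,0,10,-0.02],[255,-0.1,0,10.6,-0.02],[255,-0.1,0,10.6,-0.02],[255,-0.1,0.3,10.6,-0.02],[255,-0.1,0.5,10.6,-0.02],[255,-0.1,0.5,10.6,-0.02],[255,-0.1,0.5,10.6,-0.02]]'; python3 - <<'E'
from h import *
plan(q,[0,.044,.2125]); p,k,im=red("scene",(234,139),rad=14);print(p,k)
E
```

```text
time: 6.0
eef_pos: [0.5053, 0.2077, 0.2128]
ee_rot: [0.044, 0.999, -0.0, 0.0]
force: [-0.2, -0.4, -0.3]
gripper_width: 0.0003
grasp_force: 0.0
T [0.5077 0.2436 0.2125] shift cm [0.07 3.6  0.03] turn -0.004 F [-0.2 -0.4 -0.3] t 6.0 w 0.00032886409706581285
[233.5 139.5] 37
```

```bash
python3 -m crank '[[255,0,0.4,0,0],[255,0,0.8,0,0],[255,0,1.2,0,0],[255,0,1.6,0,0],[255,0,2.0,0,0],[255,0,2.4,0,0],[255,0,2.8,0,0],[255,0,3.2,0,0],[255,0,3.6,0,0],[255,0,3.6,0,0]]'; python3 - <<'E'
from h import *
plan(q,[0,.05,.2125])
for c,P in (("wrist",[.511,.278,.227]),("scene",[.511,.278,.227])):
    try:
        p,k,im=red(c,px(c,P),rad=40 if c=="wrist" else 20);x=ray(c,*p,.227);print(c,px(c,P).round(),p,k,x.round(4),R.from_euler("z",-q[2]).apply(x-[q[0],q[1],0]).round(4))
    except ValueError: print(c,"none")
cv2.imwrite("pics/p2.png",robot.snapshot("wrist")[...,::-1])
E
```

```text
time: 7.3
eef_pos: [0.5084, 0.2439, 0.2126]
ee_rot: [0.044, 0.999, 0.0, -0.0]
force: [-0.1, -1.0, -0.3]
gripper_width: 0.0005
grasp_force: 0.0
T [0.5082 0.2496 0.2125] shift cm [0.06 0.57 0.01] turn -0.003 F [-0.1 -1.  -0.3] t 7.3 w 0.0005397226707686964
wrist [340. 255.] [338.5 245.5] 302 [0.5053 0.2774 0.227 ] [-0.0053  0.0774  0.227 ]
scene [222. 135.] [222. 135.] 29 [0.5103 0.2764 0.227 ] [-2.00e-04  7.69e-02  2.27e-01]
```

```bash
python3 -m crank '[[255,0,-0.2,-0.5,0],[255,0,-0.3,-2,0],[255,0,-0.3,-4,0],[255,0.5,-1.5,-5,0],[255,1,-4.5,-5,0],[255,2,-8,-5,0],[255,3,-11.4,-5,0],[255,3,-11.4,-5,0],[255,3,-11.4,-5,0],[255,3,-11.4,-5,0]]'; python3 - <<'E'
from h import *
plan(q,[-.03,-.072,.205])
p,k,im=red("scene",(222,135),rad=20);x=ray("scene",*p,.227);print(p,k,R.from_euler("z",-q[2]).apply(x-[q[0],q[1],0]).round(4))
E
```

```text
time: 8.7
eef_pos: [0.4686, 0.1333, 0.2628]
ee_rot: [0.044, 0.999, 0.0, 0.0]
force: [0.3, 0.1, -0.3]
gripper_width: 0.0007
grasp_force: 0.0
T [0.468  0.1306 0.205 ] shift cm [ 0.04 -0.27  5.78] turn -0.003 F [ 0.3  0.1 -0.3] t 8.7 w 0.0006551711153462998
[222. 135.] 38 [-2.00e-04  7.69e-02  2.27e-01]
```

```bash
python3 -m crank '[[255,0,-0.3,1.5,0],[255,0,-0.3,3,0],[255,0,-0.3,4.5,0],[255,0,-0.3,5.5,0],[255,0,-0.3,5.8,0],[255,0,-0.3,5.8,0],[255,0,0,5.8,0],[255,0,0.3,5.8,0],[255,0,0.6,5.8,0],[255,0,0.6,5.8,0]]'; python3 - <<'E'
from h import *
plan(q,[-.03,-.03,.205])
im=robot.snapshot("wrist");cv2.imwrite("pics/w3.png",im[150:360,120:400,::-1])
V=np.array(robot.camera_info("wrist")["view"])
for c in ("wrist","scene","top"):
    for l,P in look(c,["spoke_ball"],near=(.47,.18)): print(c,R.from_euler("z",-q[2]).apply(P-[q[0],q[1],0]).round(4))
cv2.imwrite("pics/w3.png",cv2.resize(im[130:340,130:400,::-1],None,fx=2.6,fy=2.6))
E
```

```text
time: 10.0
eef_pos: [0.469, 0.139, 0.2048]
ee_rot: [0.044, 0.999, 0.0, 0.0]
force: [0.1, -0.2, 0.6]
gripper_width: 0.0004
grasp_force: 0.0
T [0.4716 0.1725 0.205 ] shift cm [ 0.04  3.36 -0.02] turn -0.003 F [ 0.1 -0.2  0.6] t 10.0 w 0.0003811474890110829
wrist [-0.0248 -0.0356  0.2162]
scene [-0.031  -0.031   0.2179]
```

View pics/w3.png

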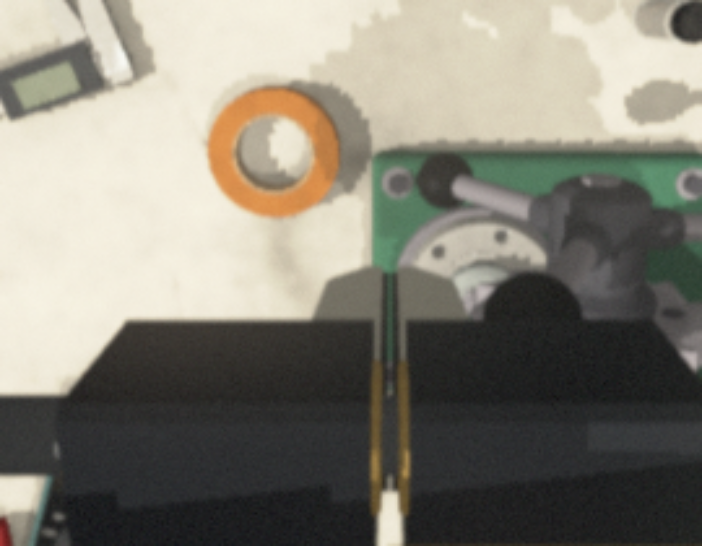

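The picture shows the finger face at (465,290), about 4 mm short of the spoke ball's edge at (484,300). I'm pushing to slightly short of target first.

```bash
python3 -m crank '[[255,0,0.4,0,0],[255,0,0.8,0,0],[255,0,1.2,0,0],[255,0,1.6,0,0],[255,0,2.0,0,0],[255,0,2.4,0,0],[255,0,2.8,0,0],[255,0,3.1,0,0],[255,0,3.4,0,0],[255,0,3.4,0,0]]'; python3 - <<'E'
from h import *
plan(q,[-.03,-.0256,.205])
for c in ("wrist","scene","top"):
    for l,P in look(c,["spoke_ball"],near=(.47,.2),n=2): print(c,R.from_euler("z",-q[2]).apply(P-[q[0],q[1],0]).round(4))
im=robot.snapshot("wrist");cv2.imwrite("pics/w4.png",cv2.resize(im[130:340,130:400,::-1],None,fx=2.6,fy=2.6))
p,k,im=red("scene",(222,135),rad=20);print(p,k)
E
```

```text
time: 11.6
eef_pos: [0.4719, 0.1731, 0.2045]
ee_rot: [0.044, 0.999, 0.0, -0.0]
force: [-0.1, -1.6, 1.3]
gripper_width: 0.0005
grasp_force: 0.8
T [0.4719 0.1768 0.205 ] shift cm [ 0.03  0.38 -0.05] turn -0.004 F [-0.1 -1.6  1.3] t 11.6 w 0.00047474994557099396
wrist [-0.0274 -0.0072  0.2259]
wrist [-0.0281 -0.0024  0.2222]
scene [-0.0322 -0.0045  0.2231]
scene [-0.0316 -0.0008  0.2224]
[222. 136.] 16
```

View pics/w4.png

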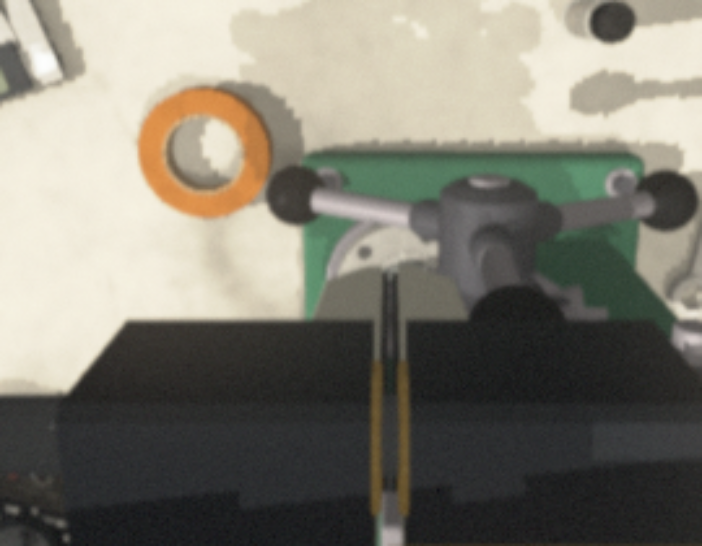

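```bash
python3 -m crank '[[255,0,0.1,0,0],[255,0,0.2,0,0],[255,0,0.3,0,0],[255,0,0.4,0,0],[255,0,0.4,0,0],[255,0,0.4,0,0],[255,0,0.4,0,0],[255,0,0.4,0,0],[255,0,0.4,0,0],[255,0,0.4,0,0]]'; python3 - <<'E'
from h import *
plan(q,[-.03,-.0256,.205])
for c in ("wrist","scene","top"):
    for l,P in look(c,["spoke_ball"],near=(.47,.2),n=5): print(c,R.from_euler("z",-q[2]).apply(P-[q[0],q[1],0]).round(4))
E
```

```text
time: 13.55
eef_pos: [0.4724, 0.1766, 0.2047]
ee_rot: [0.044, 0.999, 0.0, 0.0]
force: [0.5, -3.5, 1.8]
gripper_width: 0.0005
grasp_force: 1.4
T [0.4719 0.1768 0.205 ] shift cm [ 0.05  0.02 -0.03] turn -0.004 F [ 0.5 -3.5  1.8] t 13.55 w 0.0004879761566971308
wrist [-0.0284 -0.0015  0.2248]
wrist [-0.0252  0.0013  0.2258]
wrist [-0.0281  0.0008  0.225 ]
wrist [-0.0286  0.0033  0.223 ]
scene [-0.0341 -0.0011  0.2221]
scene [-0.0332  0.0007  0.2215]
scene [-0.031   0.0003  0.2212]
scene [-0.0315 -0.001   0.2242]
```

```bash
python3 -m crank '[[255,0,-0.5,0,0],[255,0,-1,0,0],[255,0,-1,-3,0],[255,0,-1,-6,0],[255,-0.5,1,-6.5,0],[255,-1,5,-6.5,0],[255,-2,9,-6.5,0],[255,-2.8,13,-6.5,0],[255,-3,14.2,-6.5,0],[255,-3,14.2,-6.5,0]]'; python3 - <<'E'
from h import *
plan(q,[0,.116,.214])
p,k,im=red("scene",(222,135),rad=20);print(p,k)
for l,P in look("scene",["spoke_ball"],near=(.47,.2),n=3)+look("top",["spoke_ball"],near=(.47,.2),n=3)+look("wrist",["spoke_ball"],near=(.47,.2),n=2): print(R.from_euler("z",-q[2]).apply(P-[q[0],q[1],0]).round(4))
E
```

```text
time: 16.3
eef_pos: [0.5144, 0.3152, 0.269]
ee_rot: [0.044, 0.999, -0.0, -0.001]
force: [0.3, -0.5, -0.9]
gripper_width: 0.0003
grasp_force: 0.0
T [0.5138 0.3154 0.214 ] shift cm [0.05 0.01 5.5 ] turn -0.003 F [ 0.3 -0.5 -0.9] t 16.3 w 0.00032814656729917104
[222. 135.] 38
[-0.0309  0.0003  0.2222]
[-0.0335  0.0022  0.2234]
[-0.0338 -0.0009  0.2218]
[-0.031  -0.0054  0.2263]
[-0.0345 -0.0071  0.2282]
[-0.031  -0.0024  0.2234]
[-0.0281 -0.0009  0.2223]
[-0.0263  0.0009  0.2222]
```

```bash
python3 -m crank '[[255,0,0,2,0],[255,0,0,4,0],[255,0,0,5.2,0],[255,0,0,5.5,0],[255,0,-0.4,5.5,0],[255,0,-0.8,5.5,0],[255,0,-1.2,5.5,0],[255,0,-1.6,5.5,0],[255,0,-2.0,5.5,0],[255,0,-2.0,5.5,0]]';  python3 - <<'E'
from h import *
plan(q,[0,.082,.214])
p,k,im=red("scene",(228,138),rad=20);print(p,k,R.from_euler("z",-q[2]).apply(ray("scene",*p,.233)-[q[0],q[1],0]).round(4))
E
```

```text
time: 18.4
eef_pos: [0.513, 0.295, 0.2147]
ee_rot: [0.045, 0.999, -0.0, -0.0]
force: [-0.8, 0.0, -1.3]
gripper_width: 0.0005
grasp_force: 0.0
T [0.511  0.2815 0.214 ] shift cm [ 0.08 -1.36  0.07] turn -0.004 F [-0.8  0.  -1.3] t 18.4 w 0.0005453612889776945
[224. 135.] 38 [-0.0025  0.0685  0.233 ]
```

```bash
python3 -m crank '[[255,0,-0.3,0,0],[255,0,-0.6,0,0],[255,0,-0.9,0,0],[255,0,-1.2,0,0],[255,0,-1.4,0,0],[255,0,-1.4,0,0],[255,0,-1.4,0,0],[255,0,-1.4,0,0],[255,0,-1.4,0,0],[255,0,-1.4,0,0]]';  python3 - <<'E'
from h import *
plan(q,[0,.082,.214])
p,k,im=red("scene",(230,138),rad=20);print(p,k,R.from_euler("z",-q[2]).apply(ray("scene",*p,.233)-[q[0],q[1],0]).round(4))
E
```

```text
time: 19.7
eef_pos: [0.5117, 0.2815, 0.2146]
ee_rot: [0.044, 0.999, -0.0, -0.0]
force: [-0.1, -0.1, -0.8]
gripper_width: 0.0003
grasp_force: 0.0
T [0.511  0.2815 0.214 ] shift cm [ 0.08 -0.01  0.06] turn -0.004 F [-0.1 -0.1 -0.8] t 19.7 w 0.00029361304663370387
[234.  139.5] 44 [-0.001   0.0413  0.233 ]
```

```bash
python3 -m crank '[[255,0,0.6,0,0],[255,0,1.2,0,0],[255,0,1.2,-3,0],[255,0,1.2,-7,0],[255,-0.5,0,-10.5,0],[255,-1,-4,-10.5,0],[255,-1,-7,-10.5,0],[255,-1,-8,-10.5,0],[255,-1,-8,-10.5,0],[255,-1,-8,-10.5,0]]';  python3 - <<'E'
from h import *
T=lambda x:R.from_euler("z",-q[2]).apply(x-[q[0],q[1],0]).round(4)
im=robot.snapshot("wrist")
P=px("wrist",[.508,.2425,.233]); p,k,_=red("wrist",P,im=im);print(P,p,k,T(ray("wrist",*p,.233)))
print(px("wrist",R.from_euler("z",q[2]).apply([-.03,.003,.225])+[q[0],q[1],0]))
for c in ("wrist","scene"):
  for l,X in look(c,["spoke_ball","pawl_ball"],near=(.49,.22),n=3): print(c,l,T(X))
u,v=map(int,P);cv2.imwrite("pics/w5.png",cv2.resize(im[max(0,v-80):v+60,u-120:u+60,::-1],None,fx=4,fy=4,interpolation=cv2.INTER_CUBIC))
E
```

```text
time: 21.0
eef_pos: [0.5147, 0.2018, 0.3195]
ee_rot: [0.044, 0.999, 0.0, -0.0]
force: [0.4, -0.5, -0.4]
gripper_width: 0.0005
grasp_force: 0.0
[323.78907512 196.75502163] [324. 197.] 345 [0.0006 0.0431 0.233 ]
[279.00556246 161.66877239]
wrist spoke_ball [-0.0279 -0.      0.2227]
wrist pawl_ball [0.0051 0.0467 0.2311]
wrist pawl_ball [0.0027 0.0484 0.2336]
wrist pawl_ball [0.0052 0.0447 0.2307]
scene spoke_ball [-0.0332 -0.001   0.2237]
scene pawl_ball [0.0013 0.0447 0.2309]
scene spoke_ball [-0.0333 -0.0005  0.2208]
scene pawl_ball [0.001  0.0428 0.2313]
scene spoke_ball [-0.0328  0.0015  0.2213]
scene pawl_ball [0.0006 0.0446 0.2318]
```

View pics/w5.png

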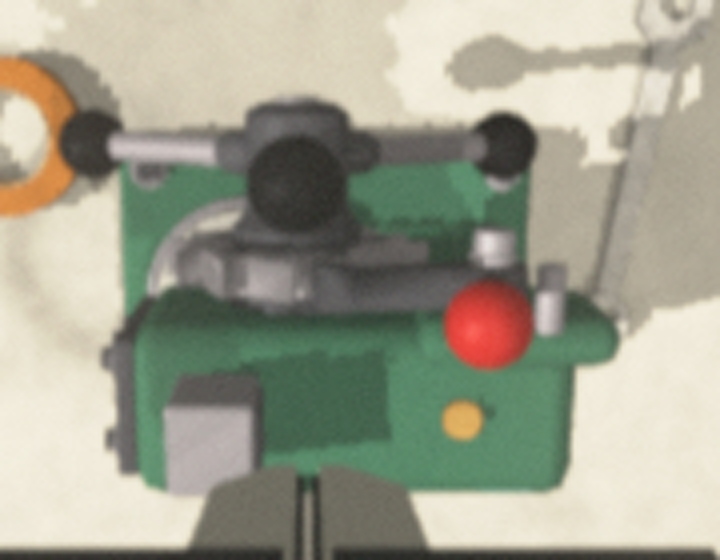

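The picture shows the red ball at (324,197), back at its engaged position within 0.2 mm. The spoke ball at (277,162) puts the wheel at about 0.45 rad. The tape roll and spanner have not moved, and the fingers are clear, so I'm handing the job in.

```bash
python3 -c "
from rig import robot
print(robot.close_job())"
```

```text
the job is handed in; nothing more can be done
None
```

The press is eased by one notch and the job is handed in: by the camera images the wheel stands at about 0.45 rad, the pawl is fully down and the fingers are clear; the pad force couldn't be measured, and no verdict came back.

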